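Back out the grinder's captive screw and draw its tray

ROBOT

A 6-joint arm with a two-finger parallel gripper is mounted at the origin on the work surface. World frame = base frame: x ahead of the robot, y to its left, z up, the work surface at z = 0. Lengths are in m, angles in rad, forces in N, time in s.
With the tool pointing down it reaches from about 0.4 to 0.825 m from the base axis. Payload 7 kg.
Tool frame: the origin (TCP) lies at the very end of the fingers, on their centre line; the grasp point (between the pads) lies 19 mm behind it (arm.pinch_z is the z of the grasp point in the tool frame, in m); z points along the fingers, y is the direction in which the jaws open and shut (so a half turn about z gives the same grasp; the last joint's range is limited). The gripper opens to 88 mm and grips with 3 to 60 N. Pads are 19 mm wide; open, the fingers measure 130 mm over their backs; the gripper's body (78 mm by 193 mm) begins 47 mm behind the grasp point.
Start: joints at [-0.92, 0.359, 0.012, 0, -1.224, -0.288], TCP at [0.24, -0.631, 0.227] pointing down, gripper open.
Joint ranges: [-3.07, 3.07], [-1.43, 2.12], [-1.02, 1.25], [-3.03, 1.67], [-3.05, -0], [-3.03, 3.03]. Speed limits (rad/s): [2.39, 2.39, 3.01, 3.14, 3.14, 3.14].

INTERFACE

Orientations are given as [roll, pitch, yaw] about the fixed x, y, z axes, in that order (R = Rz(yaw) Ry(pitch) Rx(roll)).
In Python, from station import arm gives the robot as it stands.
- The arm moves only by the tool drive_tool, never from a script. Its argument "targets" is a list of rows, each a list of 6 numbers: the shift along the world's x, y, z in units of 0.04 m (1.0 is 0.04 m), then the turn, a rotation vector about the world's x, y, z in units of 6 degrees (1.0 is 6 degrees). In form: [[x, y, z, wx, wy, wz], ...]. A call has 1 to 5 rows; each row shifts and turns the commanded pose from where the row before left it; what a row does not reach is not made up. A row lasts 1/8 s, in which the tool goes at most 62.5 mm and 10.7 degrees, less where a joint would pass 70% of its speed; a pose out of reach is approached as far as the arm can. A call with a number of a shift or a turn outside -1 to 1 is refused whole. A call with a gripper value outside its range is refused whole. "claw" is the opening, from 0 (shut) to 1 (fully open), set as the call begins (left out, the last holds). The fingers move at their own pace and stop on an object; "newtons" is the grip in N (left out, the last holds). Time passes only in rows, so rows that do not move let the fingers close. It gives the time, the measured TCP pose, the force and the opening at its end, in the units of the state.
- arm.get_state(): the state, without advancing time (a new reading comes with each control period).
- arm.grab_frame(name): name is "scene" or "top" or "wrist"; returns (picture, depth): 480x640x3 uint8, red, green, blue; 480x640 float32, m along the optical axis (not along the pixel's ray), 0 where there is no reading.
- arm.get_calibration(name): a dict with "mtx" (3x3 intrinsics, pixels), "dist_coeffs" ([k1, k2, p1, p2, k3] as OpenCV has them; the pictures are not rectified), "origin" and "rotation" of the camera in the world. Camera axes: x right, y up, looking along -z (the intrinsics and any distortion apply to the point x, -y, -z); pixel columns grow to the right and rows downward; lengths in m; the calibration is good to about 2 mm. A picture is of the moment at which its call begins: read the wrist's pose just before it. get_calibration takes no time and is no camera call; for the wrist camera it gives the pose at the moment of the call.
- arm.job_done(): hands the job in, once; it reports no verdict.
Trained networks look in the newest picture that a camera, given by its name, has taken for a name from the list of things; names that differ only in an ending like _2 or _b are one class to them, and where a whole thing is asked for, a point or a joint stands for the part that bears it (a point fixed in the world has none). Each returns a list of dicts, best first, with "score" (0 to 1); they miss things now and then, are a little off and sometimes report something else, mostly with a low value. They report only what shows in the picture. A call takes as long as a camera call.
- arm.search_frame(target, camera): "point" ([x, y, z] in m, in the coordinates of the camera as it stood for that picture, good to about 4 mm: the middle of the surface that is visible of it).
- arm.cut_out(target, camera): "pixels" (480x640 bool, what is visible of it).
- arm.landmark_of(target, camera): "point" ([x, y, z] in m, in the coordinates of the camera as it stood for that picture, good to about 4 mm: a listed point, or the origin of a listed thing).
The state is a dict: "t": time; "q": joint angles; "qd": joint speeds; "joint_efforts": joint torques, N m; "eef_pos": TCP position; "ee_rot": TCP orientation; "force": force on the tool from outside, world axes, zero at the start; "moment": the same for the moment, N m; "width": finger opening in m.
Only numpy, scipy, OpenCV 4.12 (cv2) and the standard library are available. Lean on these libraries where they do the work, as an engineer would, in place of code of your own. Each camera call takes 0.05 s, during which the arm holds its last target. There are 200 camera calls.

TASK

The glass grinder's tray is locked by the spring-loaded captive wing screw on its deck. Pull the wing screw up against its spring until its thread catches, without straining it, and turn it anticlockwise (seen from above) until it comes up against its stop and stays up by itself; then draw the tray out towards the robot to its stop. Do not force the screw or the tray, and leave the jars, tile, palette, brush and stone as they are.

Things in the scene. Friction and masses are not known exactly. Their poses are not given: they have to be found in the camera images.
- grinder: grey bench glass grinder, fixed: 180 (x) x 200 (y) mm box, deck 60 mm above the bench. Origin: centre of its underside; its front, where the tray comes out, faces its own -x, z up. On the deck also stand a low brass grinding bit, a small round black knob and, along the rear edge, a clear guard reaching 120 mm above the bench.
- wing (a point): centre of the screw's dark steel wing, a bar 44 mm long (this point's x), 12 mm thick (y), 24 mm high (z): the place to grip it; moves and turns with the screw. It stands on a 22 mm hub over a steel collar (52 mm across, top 80 mm above the bench) at x -40, y +50 mm in the grinder's frame; at rest it is 108 mm above the bench.
- collar (a point): centre of the top of that collar, which hides the coarse thread. The thread starts 5.5 to 19.5 mm up (differs each time, not visible); 2.5 mm above its start is its firm roof, felt as a sudden rise of the pull (over 8 N/mm): pull slowly till then, ease down 1.5 mm, then turn. More than 25 N on the screw's lug, 18 mm from the axis (0.45 N m at the stop), strains the thread.
- screw_lift (a joint): how far the screw has been pulled up (m), 0 at rest. The spring pulls it down with about 6 N at rest and 0.15 N more per mm, plus some drag when moved fast. Above the thread's start it can be turned; below it cannot.
- screw_turn (a joint): angle of the screw (rad), anticlockwise from above positive, 0 with the wing along the grinder's x; starts within 0.08 of 0. Not lifted, it is blocked at 0.17 either way. From 0.33 on, the thread carries it up 2.3 mm per rad (raise the grip at that rate), with 2.5 mm of play up and down, to a firm stop at 2.5. Let go, it drops to the bottom of the play and stays, so it can be regripped.
- tray (a joint): how far the tray is drawn out (m), 0 closed, 0.08 at its solid stop; slides along the grinder's -x with about 2 N of friction. The screw's tip holds it (after 2 mm of play) until the screw is up about 8.5 mm.
- tray_grip (a point): gripping point of the tray's upright black grip: a plate 26 mm long along this point's x, 12 mm thick along y, from 18 to 54 mm above the bench; the point is its middle, 40 mm above the bench, 30 mm in front of the tray's aluminium front panel and 35 mm in front of the grinder's deck edge. Moves with the tray.
- jar_a: jar with black lid, 60 mm across, 75 mm high, left of the grinder's front; origin under its centre; to be left alone
- jar_b: smaller jar with black lid, 52 mm across, 65 mm high, right of the grinder; origin under its centre; to be left alone
- tile: white ceramic test tile 70 x 70 x 7 mm, right of the tray's way; to be left alone
- palette: white colour palette 30 x 110 x 8 mm, to the left; to be left alone
- brush: brush lying left of the grinder, handle to its own -x; to be left alone
- stick: white dressing stone 12 x 60 x 12 mm lying on the grinder's deck behind the screw; to be left alone

How it is judged:
By the outcome, as a careful person would: the job done as asked, in the order asked, and still so for the second after the job is handed in, with the robot touching nothing.
It also fails if it takes over 72 s, if anything falls off the work surface, if the arm or the gripper's body presses on something with over 40 N, if the wrist force passes 120 N, or if a joint passes its speed limit or range.

## Working session

There is one attempt and no reset: what is moved stays moved. The work goes in short steps, Python scripts to look and compute and a tool call to move; the robot and the scene stay as the last step left them, time stands still between calls to the robot, and variables do not carry over. Pictures are saved under pics/ and viewed, about 8 in all and at most 12, crops included, and the job is handed in when it is done.

Besides the shell and the picture viewer there is one more tool, called after ">>>" by a JSON object that holds its "method" and its "body". drive_tool: Moves the arm, as the interface text tells. Shifts and turns lie within -1 to 1; 1 stands for 0.04 m of shift or 6 degrees of turn. Its arguments: {"type":"object","properties":{"targets":{"type":"array"},"claw":{"type":"number"},"newtons":{"type":"number"}},"required":["targets"]}

```bash
mkdir -p pics
cat > h.py <<'E'
import numpy as np,cv2
from station import arm
def w(cam,p,c=None):
    c=c or arm.get_calibration(cam); return np.array(c["origin"])+np.array(c["rotation"])@np.array(p)
def st():
    s=arm.get_state(); print("t",round(s["t"],2),"pos",np.round(s["eef_pos"],4),"rot",np.round(s["ee_rot"],3),"F",np.round(s["force"],1),"M",np.round(s["moment"],2),"w",round(s["width"],4),"q",np.round(s["q"],2)); return s
E
python3 - <<'E'
from h import *
s=st()
for cam in ["scene","top"]:
    p,d=arm.grab_frame(cam); cv2.imwrite(f"pics/{cam}0.png",p[:,:,::-1])
    for n in ["grinder","wing","collar","tray_grip","jar_a","tile"]:
        r=arm.landmark_of(n,cam)
        print(cam,n,[(round(x["score"],2),np.round(w(cam,x["point"]),4)) for x in r[:2]])
E
```

```text
t 0.0 pos [ 0.2394 -0.6306  0.2256] rot [ 3.14  -0.    -2.779] F [-0.3 -0.9  0.5] M [ 0.02 -0.05  0.02] w 0.0878 q [-0.92  0.36  0.01 -0.   -1.22 -0.29]
scene grinder [(0.65, array([ 0.4591, -1.1704, -0.0269]))]
scene wing [(0.82, array([ 0.4809, -1.1486, -0.0051]))]
scene collar [(0.94, array([ 0.4736, -1.1559, -0.0124])), (0.19, array([ 0.3481, -1.2814, -0.1379]))]
scene tray_grip [(0.69, array([ 0.3442, -1.2853, -0.1418]))]
scene jar_a [(0.97, array([ 0.4249, -1.2046, -0.0612])), (0.72, array([ 0.3779, -1.2516, -0.1081]))]
scene tile [(0.65, array([ 0.2074, -1.4221, -0.2787]))]
top grinder [(0.56, array([1.8887, 1.4131, 2.1851]))]
top wing [(0.72, array([1.7106, 1.235 , 2.0069]))]
top collar [(0.91, array([1.7524, 1.2769, 2.0488])), (0.42, array([1.8737, 1.3981, 2.1701]))]
top tray_grip [(0.56, array([1.8088, 1.3332, 2.1051]))]
top jar_a [(0.85, array([1.8514, 1.3758, 2.1477])), (0.64, array([1.9019, 1.4263, 2.1982]))]
top tile [(0.62, array([1.8856, 1.41  , 2.1819]))]
```

View pics/top0.png

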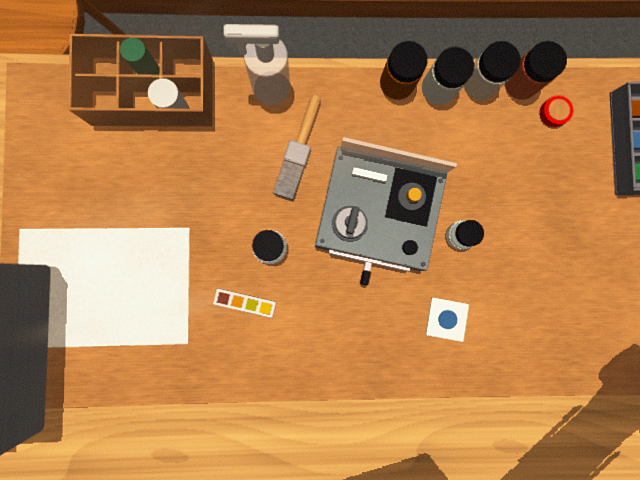

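View pics/scene0.png

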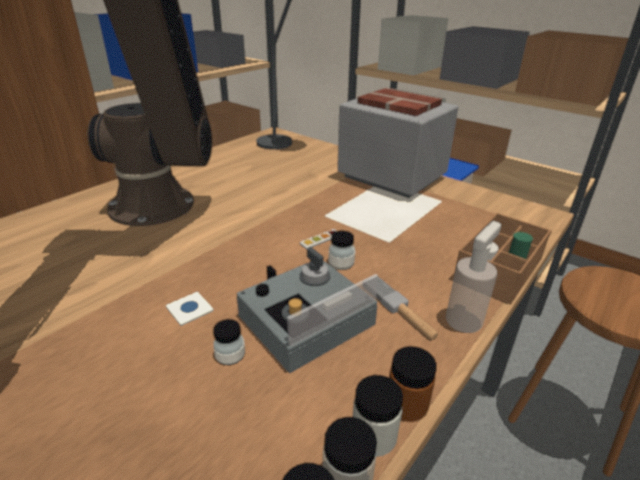

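The top view shows the grinder with wing at about (350,222) and tray grip at about (365,275). The scene view agrees. My rotation is evidently not a matrix; I'll fix that.

```bash
sed -i 's/np.array(c\["rotation"\])@/R(c)@/' h.py
cat >> h.py <<'E'
from scipy.spatial.transform import Rotation as Ro
def R(c):
    r=np.array(c["rotation"],float); return r if r.shape==(3,3) else Ro.from_euler("xyz",r).as_matrix()
def pix(cam,u,v,z):
    "world point at height z seen at pixel"
    c=arm.get_calibration(cam); a=cv2.undistortPoints(np.array([[[u,v]]],float),np.array(c["mtx"]),np.array(c["dist_coeffs"]))[0,0]
    d=R(c)@np.array([a[0],-a[1],-1]); o=np.array(c["origin"]); return o+d*(z-o[2])/d[2]
E
python3 - <<'E'
from h import *
for cam in ["scene","top"]:
    c=arm.get_calibration(cam); print(c["rotation"],c["origin"])
    arm.grab_frame(cam)
    for n in ["grinder","wing","collar","tray_grip","jar_a","tile","palette"]:
        r=arm.landmark_of(n,cam)
        print(cam,n,[(round(x["score"],2),np.round(w(cam,x["point"]),4)) for x in r[:2]])
print(pix("top",350,222,.12),pix("top",365,274,.054))
# grinder yaw from front deck edge pixels
a,b=pix("top",317,247,.06),pix("top",427,270,.06);d=a-b;print(a,b,"yaw",np.arctan2(-d[0],d[1]))
E
```

```text
[ 1.01779369 -0.01494857  0.67895862] [ 1.0735899  -0.55590886  0.58755861]
scene grinder [(0.75, array([ 6.525e-01, -7.650e-02,  1.000e-04]))]
scene wing [(0.77, array([ 0.6281, -0.019 ,  0.1086]))]
scene collar [(0.58, array([ 0.6282, -0.0169,  0.0807]))]
scene tray_grip [(0.5, array([ 0.5302, -0.0414,  0.0396]))]
scene jar_a [(0.96, array([ 0.6054, -0.2304, -0.0058])), (0.93, array([0.5862, 0.1178, 0.0023]))]
scene tile [(0.64, array([ 0.4505, -0.2011,  0.005 ]))]
scene palette [(0.51, array([4.930e-01, 1.704e-01, 2.000e-04]))]
[ 0.07304847 -0.04178066 -1.58428155] [0.53909318 0.06352042 0.83545746]
top grinder [(0.69, array([ 0.6461, -0.0728, -0.0013]))]
top wing [(0.52, array([ 0.622 , -0.0132,  0.1079]))]
top collar [(0.95, array([ 0.6228, -0.0203,  0.0806]))]
top tray_grip [(0.84, array([ 0.5322, -0.0465,  0.0375]))]
top jar_a [(0.87, array([ 0.5855,  0.1259, -0.0012])), (0.44, array([ 0.6511, -0.0732, -0.001 ]))]
top tile [(0.76, array([ 0.4518, -0.2032,  0.001 ])), (0.53, array([0.7736, 0.0679, 0.0023]))]
top palette [(0.85, array([ 0.4865,  0.1693, -0.0059]))]
[ 0.61884823 -0.01382997  0.12      ] [ 0.53510572 -0.04545887  0.054     ]
[0.58267909 0.03759876 0.06      ] [ 0.54066151 -0.15264512  0.06      ] yaw -0.21737205154955586
```

>>> {"method": "drive_tool", "body": {"targets": [[0.48,0.77,0,0,0,-0.277],[0.48,0.77,0,0,0,-0.277],[0.48,0.77,0,0,0,-0.277],[0.48,0.77,0,0,0,-0.277],[0.48,0.77,0,0,0,-0.277]]}}

```text
t: 2.12
eef_pos: [0.3361, -0.4761, 0.2267]
ee_rot: [-3.141, 0.0, -2.925]
force: [0.5, -0.1, -0.4]
width: 0.0882
```

>>> {"method": "drive_tool", "body": {"targets": [[0.48,0.77,0,0,0,-0.277],[0.48,0.77,0,0,0,-0.277],[0.48,0.77,0,0,0,-0.277],[0.48,0.77,0,0,0,-0.277],[0.48,0.77,0,0,0,-0.277]]}}

```text
t: 2.75
eef_pos: [0.4321, -0.322, 0.2268]
ee_rot: [-3.141, 0.0, -3.07]
force: [0.8, -0.2, -0.2]
width: 0.0876
```

>>> {"method": "drive_tool", "body": {"targets": [[0.48,0.77,0,0,0,-0.277],[0.48,0.77,0,0,0,-0.277],[0.48,0.77,0,0,0,-0.277],[0.48,0.77,0,0,0,-0.277],[0.48,0.77,0,0,0,-0.277]]}}

```text
t: 3.38
eef_pos: [0.5281, -0.168, 0.2268]
ee_rot: [3.142, 0.0, 3.068]
force: [-0.1, 0.3, 0.0]
width: 0.0877
```

>>> {"method": "drive_tool", "body": {"targets": [[0.48,0.77,0,0,0,-0.277],[0.48,0.77,0,0,0,-0.277],[0.48,0.77,0,0,0,-0.277],[0.4,0.65,0,0,0,-0.277],[0.2,0.5,0,0,0,-0.277]]}}

```text
t: 4.0
eef_pos: [0.6098, -0.0295, 0.2264]
ee_rot: [-3.142, 0.0, 2.924]
force: [0.7, -0.7, -1.2]
width: 0.0875
```

```bash
cat > look.py <<'E'
from h import *
import sys
s=st(); c=arm.get_calibration("wrist"); p,d=arm.grab_frame("wrist"); cv2.imwrite(f"pics/{sys.argv[1]}.png",p[:,:,::-1])
print(np.round(c["origin"],4))
for n in sys.argv[2:]:
    r=arm.landmark_of(n,"wrist"); print(n,[(round(x["score"],2),np.round(w("wrist",x["point"],c),4)) for x in r[:2]])
for cl,z in (("wing",.12),):
    r=arm.cut_out(cl,"wrist")
    if r:
        m=r[0]["pixels"]; print("cut",round(r[0]["score"],2),m.sum())
        v,u=np.nonzero(m&(d>0)); cc=cv2.undistortPoints(np.stack([u,v],1)[:,None].astype(float),np.array(c["mtx"]),np.array(c["dist_coeffs"]))[:,0]
        k=d[v,u]; P=np.stack([cc[:,0]*k,-cc[:,1]*k,-k],1)@R(c).T+np.array(c["origin"])
        print("z pct",np.round(np.percentile(P[:,2],[5,50,95]),4))
        zt=np.percentile(P[:,2],90); T=P[P[:,2]>zt-.004]
        if len(T)>20:
            (x,y),(a,b),an=cv2.minAreaRect((T[:,:2]*1000).astype(np.float32)); print("top rect",x,y,a,b,an, "n",len(T))
            ev,V=np.linalg.eigh(np.cov(T[:,:2].T)); print("long axis ang",np.arctan2(V[1,1],V[0,1]))
E
python3 look.py w0 wing collar grinder tray_grip
```

```text
t 4.0 pos [ 0.6098 -0.0295  0.2264] rot [-3.142  0.     2.924] F [ 0.7 -0.7 -1.2] M [-0.07 -0.04 -0.  ] w 0.0875 q [ 0.27  0.25 -0.14  0.   -1.18 -2.06]
[ 0.5293 -0.0122  0.3839]
wing [(0.59, array([ 0.6238, -0.0204,  0.1076]))]
collar [(0.71, array([ 0.6284, -0.0189,  0.0841]))]
grinder [(0.86, array([ 0.6547, -0.078 ,  0.0019]))]
tray_grip [(0.64, array([ 0.529 , -0.0473,  0.0393]))]
cut 0.97 950
z pct [0.0929 0.1187 0.1202]
top rect 624.387451171875 -18.74528694152832 12.074453353881836 43.770565032958984 75.19538116455078 n 686
long axis ang 2.8832380451982154
```

View pics/w0.png

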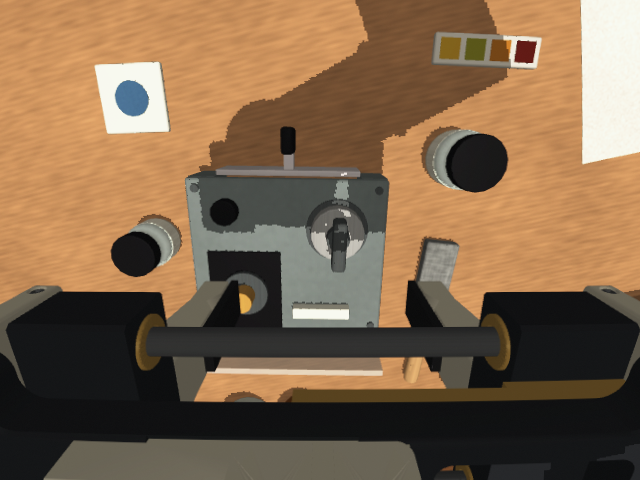

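Wing top is found cleanly at (0.6244, -0.0187), long axis -0.258 rad. In the wrist view the wing is at (338,245) and nothing is in the way. Aligning and descending.

>>> {"method": "drive_tool", "body": {"targets": [[0.365,0.27,-0.3,0,0,-0.39],[0,0,-0.8,0,0,0],[0,0,-0.8,0,0,0],[0,0,-0.7,0,0,0],[0,0,-0.4,0,0,0]]}}

```text
t: 4.92
eef_pos: [0.6229, -0.0207, 0.1053]
ee_rot: [-3.141, -0.001, 2.883]
force: [0.3, -0.2, -0.4]
width: 0.0875
```

>>> {"method": "drive_tool", "body": {"targets": [[0,0,-0.25,0,0,0],[0,0,-0.15,0,0,0],[0,0,0,0,0,0]]}}

```text
t: 5.3
eef_pos: [0.6239, -0.0199, 0.0908]
ee_rot: [3.141, 0.0, 2.883]
force: [-0.1, 0.4, -0.2]
width: 0.0878
```

```bash
python3 look.py w1 wing
```

```text
t 5.3 pos [ 0.6239 -0.0199  0.0908] rot [3.141 0.    2.883] F [-0.1  0.4 -0.2] M [-0.    0.01 -0.  ] w 0.0878 q [ 0.28  0.39 -0.27  0.   -0.91 -2.11]
[0.5442 0.0006 0.2483]
wing [(0.68, array([ 0.6224, -0.0229,  0.1072]))]
cut 0.86 2165
z pct [0.0942 0.1183 0.12  ]
top rect 623.8062133789062 -18.705066680908203 11.832107543945312 44.1678466796875 74.65399169921875 n 1420
long axis ang 2.889940271997267
```

>>> {"method": "drive_tool", "body": {"targets": [[0,0.03,0,0,0,0.02],[0,0,0,0,0,0],[0,0,0,0,0,0],[0,0,0,0,0,0],[0,0,0,0,0,0]], "claw": 0.1, "newtons": 30}}

```text
t: 6.08
eef_pos: [0.6237, -0.0187, 0.0905]
ee_rot: [-3.142, -0.0, 2.886]
force: [0.2, -0.0, 0.2]
width: 0.0429
```

>>> {"method": "drive_tool", "body": {"targets": [[0,0,0,0,0,0],[0,0,0,0,0,0],[0,0,0,0,0,0]], "claw": 0}}

```text
t: 6.45
eef_pos: [0.6238, -0.0184, 0.0906]
ee_rot: [3.141, 0.0, 2.886]
force: [0.1, 1.2, -0.1]
width: 0.02
```

```bash
python3 -c "
from h import *
st()"
```

```text
t 6.45 pos [ 0.6238 -0.0184  0.0906] rot [3.141 0.    2.886] F [ 0.1  1.2 -0.1] M [ 0.5  -0.03 -0.08] w 0.02 q [ 0.28  0.39 -0.27 -0.   -0.9  -2.11]
```

>>> {"method": "drive_tool", "body": {"targets": [[0,0,0,0,0,0],[0,0,0,0,0,0],[0,0,0,0,0,0]]}}

```text
t: 6.82
eef_pos: [0.6238, -0.0185, 0.0906]
ee_rot: [3.141, 0.0, 2.886]
force: [0.6, 2.8, -0.5]
width: 0.0203
```

```bash
python3 -c "
from h import *
st()"
```

```text
t 6.83 pos [ 0.6238 -0.0185  0.0906] rot [3.141 0.    2.886] F [ 0.6  2.8 -0.5] M [ 0.76 -0.13 -0.04] w 0.0203 q [ 0.28  0.39 -0.27 -0.   -0.9  -2.11]
```

Run:
```python
from h import *
p,d=arm.grab_frame("wrist"); q,e=arm.grab_frame("scene")
a=cv2.resize(p[150:400,200:450],(400,400)); b=cv2.resize(q[220:320,260:360],(400,400),interpolation=cv2.INTER_CUBIC)
cv2.imwrite("pics/g1.png",np.hstack([a,b])[:,:,::-1])
```

```text
(no output)
```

View pics/g1.png

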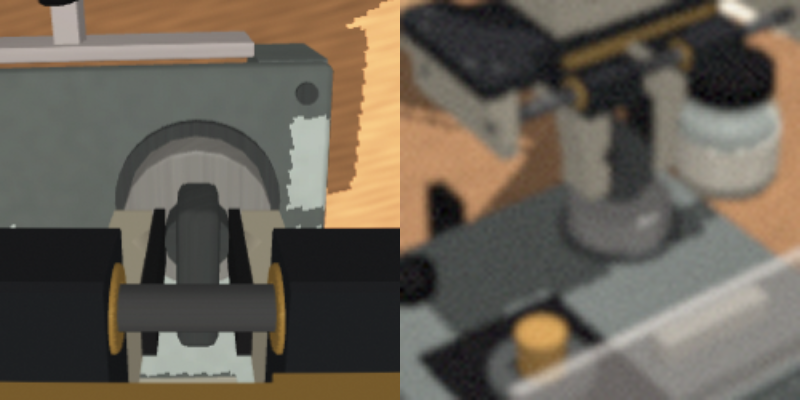

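The tips closed on the hub (wider than the wing) below the bar, so I'll open, rise 8 mm and regrip.

>>> {"method": "drive_tool", "body": {"targets": [[0,0,0,0,0,0],[0,0,0,0,0,0],[0,0,0.1,0,0,0],[0,0,0.1,0,0,0],[0,0,0,0,0,0]], "claw": 0.4}}

```text
t: 7.55
eef_pos: [0.624, -0.0186, 0.0992]
ee_rot: [3.141, 0.001, 2.886]
force: [-0.9, 0.2, -0.9]
width: 0.0351
```

>>> {"method": "drive_tool", "body": {"targets": [[0,0,0,0,0,0],[0,0,0,0,0,0],[0,0,0,0,0,0],[0,0,0,0,0,0],[0,0,0,0,0,0]], "claw": 0, "newtons": 30}}

```text
t: 8.18
eef_pos: [0.6237, -0.0184, 0.0985]
ee_rot: [3.141, -0.0, 2.885]
force: [0.9, 2.4, -0.7]
width: 0.0116
```

```bash
python3 -c "
from h import *
st()"
```

```text
t 8.18 pos [ 0.6237 -0.0184  0.0985] rot [ 3.141 -0.     2.885] F [ 0.9  2.4 -0.7] M [ 0.62 -0.09  0.  ] w 0.0116 q [ 0.28  0.38 -0.27 -0.   -0.92 -2.11]
```

>>> {"method": "drive_tool", "body": {"targets": [[0,0,0.02,0,0,0],[0,0,0.025,0,0,0],[0,0,0.025,0,0,0],[0,0,0.025,0,0,0],[0,0,0.02,0,0,0]]}}

```text
t: 8.8
eef_pos: [0.6235, -0.0185, 0.103]
ee_rot: [3.142, -0.0, 2.885]
force: [1.7, 3.1, -9.3]
width: 0.0118
```

>>> {"method": "drive_tool", "body": {"targets": [[0,0,0.02,0,0,0],[0,0,0.02,0,0,0],[0,0,0.02,0,0,0],[0,0,0,0,0,0]]}}

```text
t: 9.3
eef_pos: [0.6236, -0.0186, 0.1056]
ee_rot: [3.142, -0.0, 2.886]
force: [0.6, 3.6, -7.6]
width: 0.0119
```

```bash
python3 -c "
from h import *
st()"
```

```text
t 9.3 pos [ 0.6236 -0.0186  0.1056] rot [ 3.142 -0.     2.886] F [ 0.6  3.6 -7.6] M [ 1.31 -0.57 -0.05] w 0.0119 q [ 0.28  0.38 -0.26 -0.   -0.94 -2.11]
```

>>> {"method": "drive_tool", "body": {"targets": [[0,0,0.01,0,0,0],[0,0,0.01,0,0,0],[0,0,0.01,0,0,0]]}}

```text
t: 9.68
eef_pos: [0.6236, -0.0186, 0.1067]
ee_rot: [3.142, -0.0, 2.885]
force: [1.4, 3.7, -9.6]
width: 0.0119
```

>>> {"method": "drive_tool", "body": {"targets": [[0,0,0.01,0,0,0],[0,0,0.01,0,0,0],[0,0,0.01,0,0,0]]}}

```text
t: 10.05
eef_pos: [0.6236, -0.0186, 0.1079]
ee_rot: [-3.142, -0.0, 2.885]
force: [1.2, 3.0, -9.1]
width: 0.0117
```

>>> {"method": "drive_tool", "body": {"targets": [[0,0,0.01,0,0,0],[0,0,0.01,0,0,0],[0,0,0.01,0,0,0]]}}

```text
t: 10.42
eef_pos: [0.6237, -0.0186, 0.1091]
ee_rot: [3.142, -0.0, 2.885]
force: [1.4, 4.0, -9.7]
width: 0.0122
```

>>> {"method": "drive_tool", "body": {"targets": [[0,0,0.01,0,0,0],[0,0,0.01,0,0,0],[0,0,0.01,0,0,0]]}}

```text
t: 10.8
eef_pos: [0.6237, -0.0186, 0.1104]
ee_rot: [-3.142, -0.0, 2.885]
force: [1.1, 3.8, -9.9]
width: 0.0118
```

>>> {"method": "drive_tool", "body": {"targets": [[0,0,0.01,0,0,0],[0,0,0.01,0,0,0],[0,0,0.01,0,0,0]]}}

```text
t: 11.18
eef_pos: [0.6237, -0.0187, 0.1115]
ee_rot: [-3.142, -0.0, 2.885]
force: [1.3, 2.9, -10.4]
width: 0.0123
```

>>> {"method": "drive_tool", "body": {"targets": [[0,0,0.01,0,0,0],[0,0,0.01,0,0,0],[0,0,0.01,0,0,0]]}}

```text
t: 11.55
eef_pos: [0.6237, -0.0187, 0.1127]
ee_rot: [-3.142, -0.0, 2.885]
force: [1.0, 3.8, -9.6]
width: 0.0122
```

>>> {"method": "drive_tool", "body": {"targets": [[0,0,0.01,0,0,0],[0,0,0.01,0,0,0],[0,0,0.01,0,0,0]]}}

```text
t: 11.92
eef_pos: [0.6237, -0.0187, 0.114]
ee_rot: [3.142, -0.0, 2.885]
force: [-0.2, 4.5, -10.0]
width: 0.0119
```

>>> {"method": "drive_tool", "body": {"targets": [[0,0,0.01,0,0,0],[0,0,0.01,0,0,0],[0,0,0.01,0,0,0]]}}

```text
t: 12.3
eef_pos: [0.6237, -0.0187, 0.1151]
ee_rot: [-3.142, -0.0, 2.885]
force: [0.6, 3.6, -10.5]
width: 0.0118
```

>>> {"method": "drive_tool", "body": {"targets": [[0,0,0.01,0,0,0],[0,0,0.01,0,0,0],[0,0,0.01,0,0,0]]}}

```text
t: 12.68
eef_pos: [0.6237, -0.0186, 0.1164]
ee_rot: [-3.142, -0.0, 2.886]
force: [0.4, 3.7, -9.9]
width: 0.0119
```

>>> {"method": "drive_tool", "body": {"targets": [[0,0,0.01,0,0,0],[0,0,0.01,0,0,0],[0,0,0.01,0,0,0]]}}

```text
t: 13.05
eef_pos: [0.6237, -0.0187, 0.1175]
ee_rot: [-3.142, -0.0, 2.885]
force: [1.1, 3.6, -12.5]
width: 0.012
```

>>> {"method": "drive_tool", "body": {"targets": [[0,0,0.01,0,0,0]]}}

```text
t: 13.18
eef_pos: [0.6236, -0.0186, 0.1177]
ee_rot: [3.142, -0.0, 2.885]
force: [2.4, 3.4, -13.3]
width: 0.0116
```

>>> {"method": "drive_tool", "body": {"targets": [[0,0,0.005,0,0,0],[0,0,0,0,0,0]]}}

```text
t: 13.42
eef_pos: [0.6236, -0.0186, 0.1178]
ee_rot: [-3.142, -0.0, 2.885]
force: [2.0, 3.7, -14.9]
width: 0.012
```

```bash
python3 -c "
from h import *
st()
c=arm.get_calibration('wrist')
arm.grab_frame('wrist'); print([ (r['score'],w('wrist',r['point'],c)) for r in arm.landmark_of('wing','wrist')])"
```

```text
t 13.43 pos [ 0.6236 -0.0186  0.1178] rot [-3.142 -0.     2.885] F [  2.    3.7 -14.9] M [ 1.31 -0.97 -0.04] w 0.012 q [ 0.28  0.36 -0.25 -0.   -0.96 -2.11]
[(0.85, array([ 0.62008671, -0.01863757,  0.12964299]))]
```

Roof felt at TCP z ≈0.1173 (pull jumps from 10 to 15 N in 0.3 mm). Easing down and turning.

>>> {"method": "drive_tool", "body": {"targets": [[0,0,-0.025,0,0,0],[0,0,-0.025,0,0,0],[0,0,0,0,0,0]]}}

```text
t: 13.9
eef_pos: [0.6237, -0.0186, 0.1164]
ee_rot: [3.142, 0.0, 2.886]
force: [1.1, 3.6, -9.8]
width: 0.0117
```

>>> {"method": "drive_tool", "body": {"targets": [[0,0,0,0,0,0.3],[0,0,0,0,0,0.5],[0,0,0,0,0,0.6],[0,0,0,0,0,0.6]]}}

```text
t: 14.4
eef_pos: [0.6238, -0.0187, 0.1163]
ee_rot: [-3.142, 0.0, 3.098]
force: [0.1, 3.9, -9.2]
width: 0.0119
```

```bash
python3 -c "
from h import *
st()"
```

```text
t 14.4 pos [ 0.6238 -0.0187  0.1163] rot [-3.142  0.     3.098] F [ 0.1  3.9 -9.2] M [ 1.51 -0.15 -0.03] w 0.0119 q [ 0.28  0.36 -0.25  0.   -0.96 -1.9 ]
```

>>> {"method": "drive_tool", "body": {"targets": [[0,0,0,0,0,0.5],[0,0,0,0,0,0.5],[0,0,0,0,0,0.5],[0,0,0.003,0,0,0.5],[0,0,0.003,0,0,0.5]]}}

```text
t: 15.02
eef_pos: [0.6237, -0.0187, 0.1165]
ee_rot: [-3.142, -0.0, -2.923]
force: [0.1, 2.6, -10.0]
width: 0.0117
```

```bash
python3 -c "
from h import *
st()"
```

```text
t 15.03 pos [ 0.6237 -0.0187  0.1165] rot [-3.142 -0.    -2.923] F [  0.1   2.6 -10. ] M [ 1.42 -0.14 -0.03] w 0.0117 q [ 0.28  0.36 -0.25  0.   -0.96 -1.64]
```

>>> {"method": "drive_tool", "body": {"targets": [[0,0,0.0042,0,0,0.7],[0,0,0.0042,0,0,0.7],[0,0,0.0042,0,0,0.7],[0,0,0.0042,0,0,0.7],[0,0,0.0042,0,0,0.7]]}}

```text
t: 15.65
eef_pos: [0.6238, -0.0187, 0.1173]
ee_rot: [-3.141, 0.0, -2.556]
force: [0.6, 3.4, -9.6]
width: 0.0118
```

>>> {"method": "drive_tool", "body": {"targets": [[0,0,0.0042,0,0,0.7],[0,0,0.0042,0,0,0.7],[0,0,0.0042,0,0,0.7],[0,0,0.0042,0,0,0.7],[0,0,0.0042,0,0,0.7]]}}

```text
t: 16.27
eef_pos: [0.6238, -0.0187, 0.1181]
ee_rot: [-3.141, -0.0, -2.19]
force: [0.7, 2.9, -10.7]
width: 0.0122
```

```bash
python3 -c "
from h import *
st()"
```

```text
t 16.27 pos [ 0.6238 -0.0187  0.1181] rot [-3.141 -0.    -2.19 ] F [  0.7   2.9 -10.7] M [ 1.3  -0.22  0.01] w 0.0122 q [ 0.28  0.36 -0.25  0.   -0.96 -0.9 ]
```

>>> {"method": "drive_tool", "body": {"targets": [[0,0,0.0042,0,0,0.7],[0,0,0.0042,0,0,0.7],[0,0,0.0042,0,0,0.7],[0,0,0.0042,0,0,0.7],[0,0,0.0042,0,0,0.7]]}}

```text
t: 16.9
eef_pos: [0.6238, -0.0187, 0.119]
ee_rot: [-3.141, -0.0, -1.823]
force: [1.0, 3.3, -11.9]
width: 0.0115
```

>>> {"method": "drive_tool", "body": {"targets": [[0,0,0.0042,0,0,0.7],[0,0,0.0042,0,0,0.7],[0,0,0.0042,0,0,0.7],[0,0,0.0042,0,0,0.7],[0,0,0.0042,0,0,0.7]]}}

```text
t: 17.52
eef_pos: [0.6239, -0.0188, 0.1198]
ee_rot: [-3.141, -0.0, -1.457]
force: [0.1, 3.9, -11.3]
width: 0.0118
```

```bash
python3 -c "
from h import *
st()"
```

```text
t 17.52 pos [ 0.6239 -0.0188  0.1198] rot [-3.141 -0.    -1.457] F [  0.1   3.9 -11.3] M [ 1.32 -0.26 -0.  ] w 0.0118 q [ 0.28  0.36 -0.24  0.   -0.97 -0.17]
```

>>> {"method": "drive_tool", "body": {"targets": [[0,0,0.0042,0,0,0.7],[0,0,0.0042,0,0,0.7],[0,0,0.0042,0,0,0.7],[0,0,0.0042,0,0,0.7],[0,0,0.004,0,0,0.6]]}}

```text
t: 18.15
eef_pos: [0.6239, -0.0187, 0.1207]
ee_rot: [-3.141, -0.0, -1.101]
force: [0.5, 3.6, -11.4]
width: 0.0115
```

>>> {"method": "drive_tool", "body": {"targets": [[0,0,0.002,0,0,0.4],[0,0,0.002,0,0,0.4],[0,0,0.002,0,0,0.4]]}}

```text
t: 18.52
eef_pos: [0.6239, -0.0187, 0.1209]
ee_rot: [-3.141, -0.0, -0.976]
force: [1.8, 2.4, -10.5]
width: 0.0117
```

```bash
python3 -c "
from h import *
st()"
```

```text
t 18.52 pos [ 0.6239 -0.0187  0.1209] rot [-3.141 -0.    -0.976] F [  1.8   2.4 -10.5] M [ 1.32 -0.34 -0.04] w 0.0117 q [ 0.28  0.36 -0.24  0.   -0.97  0.31]
```

>>> {"method": "drive_tool", "body": {"targets": [[0,0,0.0015,0,0,0.25],[0,0,0.0015,0,0,0.25],[0,0,0.0015,0,0,0.2]]}}

```text
t: 18.9
eef_pos: [0.6239, -0.0187, 0.1211]
ee_rot: [-3.141, -0.0, -0.904]
force: [1.9, 2.6, -10.1]
width: 0.0118
```

```bash
python3 -c "
from h import *
st()"
```

```text
t 18.9 pos [ 0.6239 -0.0187  0.1211] rot [-3.141 -0.    -0.904] F [  1.9   2.6 -10.1] M [ 1.25 -0.47 -0.08] w 0.0118 q [ 0.28  0.36 -0.24  0.   -0.97  0.38]
```

>>> {"method": "drive_tool", "body": {"targets": [[0,0,0.001,0,0,0.12],[0,0,0,0,0,0]]}}

```text
t: 19.15
eef_pos: [0.6238, -0.0187, 0.1211]
ee_rot: [-3.141, -0.0, -0.893]
force: [2.0, 3.1, -11.2]
width: 0.0117
```

```bash
python3 -c "
from h import *
st()"
```

```text
t 19.15 pos [ 0.6238 -0.0187  0.1211] rot [-3.141 -0.    -0.893] F [  2.    3.1 -11.2] M [ 1.24 -0.63  0.01] w 0.0117 q [ 0.28  0.36 -0.24  0.   -0.97  0.4 ]
```

>>> {"method": "drive_tool", "body": {"targets": [[0,0,0.001,0,0,0.15],[0,0,0,0,0,0]]}}

```text
t: 19.4
eef_pos: [0.6239, -0.0186, 0.1211]
ee_rot: [-3.141, -0.0, -0.877]
force: [2.4, 2.8, -11.7]
width: 0.0115
```

```bash
python3 -c "
from h import *
st()"
```

```text
t 19.4 pos [ 0.6239 -0.0186  0.1211] rot [-3.141 -0.    -0.877] F [  2.4   2.8 -11.7] M [ 1.33 -0.78  0.04] w 0.0115 q [ 0.28  0.36 -0.24  0.   -0.97  0.41]
```

>>> {"method": "drive_tool", "body": {"targets": [[0,0,0.001,0,0,0.12],[0,0,0,0,0,0]]}}

```text
t: 19.65
eef_pos: [0.6239, -0.0186, 0.1211]
ee_rot: [-3.141, -0.0, -0.864]
force: [3.1, 2.9, -11.5]
width: 0.0122
```

```bash
python3 -c "
from h import *
st()"
```

```text
t 19.65 pos [ 0.6239 -0.0186  0.1211] rot [-3.141 -0.    -0.864] F [  3.1   2.9 -11.5] M [ 1.46 -1.06 -0.1 ] w 0.0122 q [ 0.28  0.36 -0.24 -0.   -0.97  0.42]
```

>>> {"method": "drive_tool", "body": {"targets": [[0,0,0,0,0,0.1],[0,0,0,0,0,0]]}}

```text
t: 19.9
eef_pos: [0.6239, -0.0185, 0.1211]
ee_rot: [-3.141, -0.0, -0.854]
force: [2.5, 5.1, -11.0]
width: 0.0117
```

```bash
python3 look.py w2 wing grinder; python3 -c "
from h import *
st()"
```

```text
t 19.9 pos [ 0.6239 -0.0185  0.1211] rot [-3.141 -0.    -0.854] F [  2.5   5.1 -11. ] M [ 1.48 -1.17 -0.13] w 0.0117 q [ 0.28  0.36 -0.24 -0.   -0.97  0.43]
[ 0.6788 -0.0817  0.2787]
wing [(0.87, array([ 0.6223, -0.0168,  0.1297])), (0.53, array([0.7777, 0.0695, 0.0025]))]
grinder [(0.78, array([ 6.531e-01, -7.970e-02,  2.000e-04])), (0.16, array([ 0.6282, -0.0167,  0.0824]))]
cut 0.76 1732
z pct [0.1236 0.1413 0.1426]
top rect 630.2093505859375 -25.757240295410156 11.743670463562012 26.651350021362305 40.4276237487793 n 1344
long axis ang 2.280412395931056
t 20.1 pos [ 0.624  -0.0185  0.1212] rot [-3.141 -0.    -0.854] F [  3.4   4.6 -12.1] M [ 1.56 -1.12 -0.15] w 0.0114 q [ 0.28  0.36 -0.24 -0.   -0.97  0.43]
```

>>> {"method": "drive_tool", "body": {"targets": [[0,0,0,0,0,0.08],[0,0,0,0,0,0],[0,0,0,0,0,0]]}}

```text
t: 20.48
eef_pos: [0.624, -0.0185, 0.1211]
ee_rot: [-3.141, -0.0, -0.845]
force: [2.7, 4.0, -11.2]
width: 0.0117
```

```bash
python3 -c "
from h import *
for i in range(3): st(); arm.grab_frame('top')"
```

```text
t 20.48 pos [ 0.624  -0.0185  0.1211] rot [-3.141 -0.    -0.845] F [  2.7   4.  -11.2] M [ 1.52 -1.15 -0.16] w 0.0117 q [ 0.28  0.36 -0.24 -0.   -0.97  0.44]
t 20.52 pos [ 0.624  -0.0185  0.1211] rot [-3.141 -0.    -0.845] F [  3.4   3.3 -12.2] M [ 1.58 -1.14 -0.2 ] w 0.012 q [ 0.28  0.36 -0.24 -0.   -0.97  0.44]
t 20.57 pos [ 0.624  -0.0185  0.1212] rot [-3.141 -0.    -0.845] F [  3.6   3.8 -12.2] M [ 1.59 -1.16 -0.22] w 0.0118 q [ 0.28  0.36 -0.24 -0.   -0.97  0.44]
```

At the stop (torque 0.2 N m, wing at 2.50 rad). Relieving, settling to the bottom of play and releasing.

>>> {"method": "drive_tool", "body": {"targets": [[0,0,-0.01,0,0,-0.08],[0,0,-0.01,0,0,0],[0,0,0,0,0,0]]}}

```text
t: 21.0
eef_pos: [0.6241, -0.0185, 0.1209]
ee_rot: [-3.141, -0.001, -0.854]
force: [2.1, 4.8, -6.4]
width: 0.0119
```

>>> {"method": "drive_tool", "body": {"targets": [[0,0,0,0,0,0],[0,0,0,0,0,0],[0,0,0,0,0,0],[0,0,0,0,0,0]], "claw": 0.6}}

```text
t: 21.5
eef_pos: [0.6238, -0.0189, 0.1206]
ee_rot: [-3.142, -0.0, -0.854]
force: [0.1, 0.2, 0.4]
width: 0.0464
```

>>> {"method": "drive_tool", "body": {"targets": [[0,0,0.3,0,0,0],[0,0,0.6,0,0,0],[0,0,0.6,0,0,0],[0,0,0.6,0,0,0],[0,0,0.5,0,0,0]]}}

```text
t: 22.12
eef_pos: [0.624, -0.0187, 0.2264]
ee_rot: [-3.14, -0.001, -0.854]
force: [0.5, 0.2, 0.4]
width: 0.053
```

```bash
python3 look.py w3 wing grinder tray_grip
```

```text
t 22.12 pos [ 0.624  -0.0187  0.2264] rot [-3.14e+00 -1.00e-03 -8.54e-01] F [0.5 0.2 0.4] M [-0.05  0.09  0.03] w 0.053 q [ 0.28  0.28 -0.11  0.   -1.19  0.43]
[ 0.6787 -0.0819  0.3841]
wing [(0.92, array([ 0.6219, -0.0174,  0.1287]))]
grinder [(0.67, array([ 6.555e-01, -7.550e-02, -4.000e-04]))]
tray_grip [(0.72, array([ 0.5319, -0.0467,  0.0398]))]
```

View pics/w3.png

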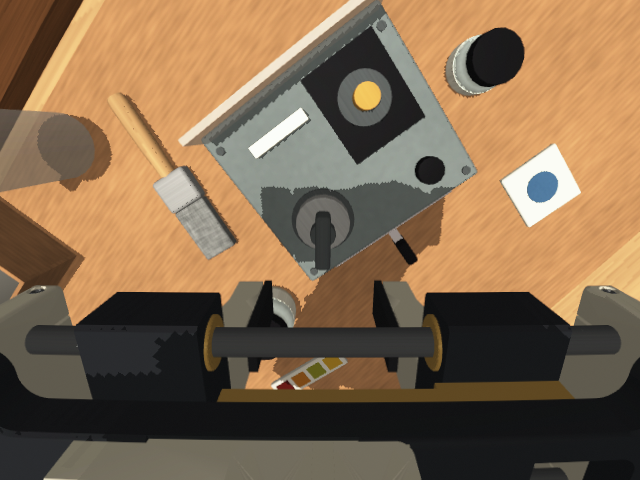

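The wing is held up at z≈0.129 at (322,238), tray grip at (402,248) and nothing was disturbed. Next, the tray grip.

>>> {"method": "drive_tool", "body": {"targets": [[-0.33,-0.1,0,0,0,0.87],[-0.33,-0.1,0,0,0,0.87],[-0.33,-0.1,0,0,0,0.87],[-0.33,-0.1,0,0,0,0.87],[-0.33,-0.1,0,0,0,0.87]]}}

```text
t: 23.0
eef_pos: [0.5567, -0.0389, 0.2234]
ee_rot: [3.141, 0.001, -0.396]
force: [0.3, -1.3, -0.6]
width: 0.0524
```

>>> {"method": "drive_tool", "body": {"targets": [[-0.33,-0.1,0,0,0,0.87],[-0.33,-0.1,0,0,0,0.86],[0,0,-0.6,0,0,0],[0,0,-0.7,0,0,0],[0,0,-0.3,0,0,0]]}}

```text
t: 23.62
eef_pos: [0.53, -0.0469, 0.1583]
ee_rot: [3.14, 0.003, -0.218]
force: [-0.3, 0.9, -0.6]
width: 0.0527
```

```bash
python3 look.py w4 tray_grip wing
python3 - <<'E'
from h import *
for cam in ("top","scene"):
    arm.grab_frame(cam)
    for n in ("tray_grip","wing"): print(cam,n,[(round(x["score"],2),np.round(w(cam,x["point"]),4)) for x in arm.landmark_of(n,cam)[:1]])
E
```

```text
t 23.62 pos [ 0.53   -0.0469  0.1583] rot [ 3.14e+00  3.00e-03 -2.18e-01] F [-0.3  0.9 -0.6] M [-0.1   0.17  0.03] w 0.0527 q [ 0.28  0.18 -0.4  -0.   -0.99  1.07]
[ 0.6119 -0.0654  0.3156]
tray_grip [(0.96, array([ 0.5304, -0.0464,  0.0409]))]
wing [(0.72, array([ 0.6229, -0.0193,  0.1298]))]
cut 0.72 2847
z pct [0.1151 0.139  0.1405]
top rect 624.2742919921875 -19.057580947875977 12.312070846557617 43.75074005126953 40.30680465698242 n 2064
long axis ang 2.2796862953253427
top tray_grip []
top wing [(0.61, array([ 0.6234, -0.0117,  0.1253]))]
scene tray_grip [(0.54, array([ 0.5316, -0.0407,  0.0415]))]
scene wing [(0.59, array([ 0.625 , -0.0205,  0.13  ]))]
```

View pics/w4.png

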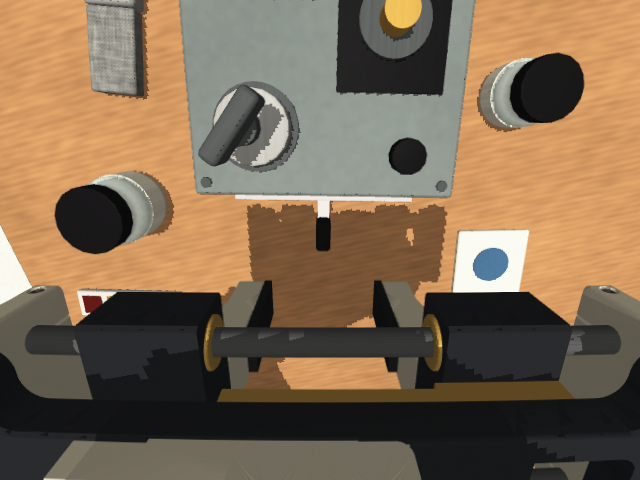

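The grip at (323,232) is centred between the fingers, and the wing is still up and turned. Descending, watching force.

>>> {"method": "drive_tool", "body": {"targets": [[0,0,-0.5,0,0,0],[0,0,-0.7,0,0,0],[0,0,-0.6,0,0,0],[0,0,-0.4,0,0,0],[0,0,-0.2,0,0,0]]}}

```text
t: 24.75
eef_pos: [0.5311, -0.0467, 0.0637]
ee_rot: [3.141, 0.001, -0.217]
force: [0.4, -0.6, 0.7]
width: 0.0528
```

>>> {"method": "drive_tool", "body": {"targets": [[0,0,-0.3,0,0,0],[0,0,-0.3,0,0,0],[0,0,-0.2,0,0,0],[0,0,0,0,0,0]]}}

```text
t: 25.25
eef_pos: [0.5309, -0.0467, 0.0317]
ee_rot: [3.141, 0.001, -0.217]
force: [0.9, 0.3, 0.8]
width: 0.0526
```

>>> {"method": "drive_tool", "body": {"targets": [[0,0,0,0,0,0],[0,0,0,0,0,0],[0,0,0,0,0,0],[0,0,0,0,0,0],[0,0,0,0,0,0]], "claw": 0, "newtons": 20}}

```text
t: 25.88
eef_pos: [0.5308, -0.0474, 0.0324]
ee_rot: [3.14, 0.001, -0.217]
force: [-1.9, -3.4, 1.8]
width: 0.0117
```

>>> {"method": "drive_tool", "body": {"targets": [[0,0,0,0,0,0],[0,0,0,0,0,0]]}}

```text
t: 26.12
eef_pos: [0.5308, -0.0474, 0.0324]
ee_rot: [3.141, 0.001, -0.218]
force: [-1.5, -5.8, 3.1]
width: 0.0118
```

>>> {"method": "drive_tool", "body": {"targets": [[0,-0.02,0.01,0,0,0],[-0.05,0.011,0,0,0,0],[-0.1,0.022,0,0,0,0],[-0.12,0.026,0,0,0,0]]}}

```text
t: 26.62
eef_pos: [0.5202, -0.045, 0.0325]
ee_rot: [-3.142, 0.0, -0.217]
force: [1.9, -2.0, -5.6]
width: 0.0121
```

```bash
python3 -c "
from h import *
st()"
```

```text
t 26.62 pos [ 0.5202 -0.045   0.0325] rot [-3.142  0.    -0.217] F [ 1.9 -2.  -5.6] M [-0.8  -0.56 -0.26] w 0.0121 q [ 0.29  0.32 -0.56 -0.   -0.69  1.06]
```

>>> {"method": "drive_tool", "body": {"targets": [[-0.117,0.026,-0.005,0,0,0],[-0.117,0.026,0,0,0,0],[-0.117,0.026,0,0,0,0],[-0.117,0.026,0,0,0,0],[-0.117,0.026,0,0,0,0]]}}

```text
t: 27.25
eef_pos: [0.4971, -0.0395, 0.0325]
ee_rot: [-3.141, -0.0, -0.217]
force: [2.9, 1.3, -6.5]
width: 0.0118
```

>>> {"method": "drive_tool", "body": {"targets": [[-0.117,0.026,0,0,0,0],[-0.117,0.026,0,0,0,0],[-0.117,0.026,0,0,0,0],[-0.117,0.026,0,0,0,0],[-0.117,0.026,0,0,0,0]]}}

```text
t: 27.88
eef_pos: [0.474, -0.0341, 0.0326]
ee_rot: [-3.141, -0.001, -0.217]
force: [2.7, 6.2, -9.2]
width: 0.0119
```

```bash
python3 -c "
from h import *
st()"
```

```text
t 27.88 pos [ 0.474  -0.0341  0.0326] rot [-3.141e+00 -1.000e-03 -2.170e-01] F [ 2.7  6.2 -9.2] M [ 1.83 -1.15 -0.28] w 0.0119 q [ 0.34  0.26 -0.66 -0.   -0.65  1.01]
```

>>> {"method": "drive_tool", "body": {"targets": [[-0.1,0.036,-0.01,0,0,0],[-0.1,0.034,-0.01,0,0,0],[-0.1,0.025,0,0,0,0],[-0.07,0.017,0,0,0,0]]}}

```text
t: 28.38
eef_pos: [0.4591, -0.0304, 0.0324]
ee_rot: [3.142, -0.001, -0.217]
force: [2.1, -3.6, 6.1]
width: 0.0121
```

```bash
python3 -c "
from h import *
st()"
```

```text
t 28.38 pos [ 0.4591 -0.0304  0.0324] rot [ 3.142e+00 -1.000e-03 -2.170e-01] F [ 2.1 -3.6  6.1] M [-0.94 -0.49 -0.19] w 0.0121 q [ 0.36  0.24 -0.7   0.   -0.64  0.99]
```

>>> {"method": "drive_tool", "body": {"targets": [[-0.04,0.002,0.007,0,0,0],[-0.04,0.009,0,0,0,0],[-0.03,0.007,0,0,0,0]]}}

```text
t: 28.75
eef_pos: [0.4549, -0.0294, 0.0324]
ee_rot: [-3.141, -0.001, -0.217]
force: [1.0, 0.5, 6.4]
width: 0.0118
```

>>> {"method": "drive_tool", "body": {"targets": [[-0.02,0.0045,0,0,0,0],[-0.01,0.0022,0,0,0,0]]}}

```text
t: 29.0
eef_pos: [0.4537, -0.0291, 0.0324]
ee_rot: [-3.141, -0.001, -0.217]
force: [2.5, -0.9, 5.5]
width: 0.0119
```

>>> {"method": "drive_tool", "body": {"targets": [[-0.012,0.0027,0,0,0,0],[-0.012,0.0027,0,0,0,0],[0,0,0,0,0,0]]}}

```text
t: 29.38
eef_pos: [0.4533, -0.029, 0.0324]
ee_rot: [-3.141, -0.002, -0.217]
force: [4.0, -3.1, 3.1]
width: 0.012
```

>>> {"method": "drive_tool", "body": {"targets": [[-0.012,0.0027,0,0,0,0],[0,0,0,0,0,0]]}}

```text
t: 29.62
eef_pos: [0.4533, -0.029, 0.0324]
ee_rot: [-3.141, -0.002, -0.217]
force: [5.6, -4.2, 1.0]
width: 0.0118
```

The tray is against its stop (no more travel while the force rises). Relieving, opening, lifting.

>>> {"method": "drive_tool", "body": {"targets": [[0.012,-0.0027,0,0,0,0],[0,0,0,0,0,0]]}}

```text
t: 29.88
eef_pos: [0.4533, -0.029, 0.0324]
ee_rot: [-3.141, -0.001, -0.217]
force: [4.2, -3.4, 4.8]
width: 0.0122
```

>>> {"method": "drive_tool", "body": {"targets": [[0,0,0,0,0,0],[0,0,0,0,0,0],[0,0,0,0,0,0],[0,0,0,0,0,0]], "claw": 0.6}}

```text
t: 30.38
eef_pos: [0.452, -0.0291, 0.0318]
ee_rot: [3.141, 0.001, -0.217]
force: [0.0, -0.5, -0.1]
width: 0.0466
```

>>> {"method": "drive_tool", "body": {"targets": [[0,0,0.3,0,0,0],[0,0,0.6,0,0,0],[0,0,0.8,0,0,0],[0,0,0.9,0,0,0],[0,0,0.9,0,0,0]]}}

```text
t: 31.0
eef_pos: [0.4521, -0.0291, 0.1741]
ee_rot: [-3.141, -0.001, -0.217]
force: [0.9, -0.2, -0.8]
width: 0.0528
```

>>> {"method": "drive_tool", "body": {"targets": [[0,0,0.8,0,0,0],[0,0,0.4,0,0,0],[0,0,0,0,0,0],[0,0,0,0,0,0]]}}

```text
t: 31.5
eef_pos: [0.4518, -0.0291, 0.2197]
ee_rot: [3.142, 0.001, -0.217]
force: [-0.2, -0.8, -0.2]
width: 0.0525
```

```bash
python3 look.py w5 tray_grip wing
python3 - <<'E'
from h import *
for cam in ("top","scene"):
    p,_=arm.grab_frame(cam); cv2.imwrite(f"pics/{cam}9.png",p[:,:,::-1])
    for n in ("tray_grip","wing","jar_a","tile","palette"): print(cam,n,[(round(x["score"],2),np.round(w(cam,x["point"]),4)) for x in arm.landmark_of(n,cam)[:2]])
E
```

```text
t 31.5 pos [ 0.4518 -0.0291  0.2197] rot [ 3.142e+00  1.000e-03 -2.170e-01] F [-0.2 -0.8 -0.2] M [-0.07  0.14  0.1 ] w 0.0525 q [ 0.37 -0.01 -0.46 -0.   -1.12  0.98]
[ 0.5333 -0.0477  0.3772]
tray_grip [(0.57, array([ 0.4473, -0.028 ,  0.044 ]))]
wing []
cut 0.63 1306
z pct [0.1086 0.1324 0.1405]
top rect 616.5997314453125 -10.510929107666016 11.570716857910156 20.878564834594727 41.92300796508789 n 577
long axis ang 2.048148190441928
top tray_grip [(0.75, array([ 0.7715,  0.0632, -0.002 ])), (0.51, array([ 0.6496, -0.0719, -0.0013]))]
top wing [(0.7, array([ 0.6214, -0.0157,  0.1255]))]
top jar_a [(0.93, array([ 6.040e-01, -2.293e-01, -1.000e-04])), (0.82, array([ 0.5864,  0.1251, -0.0015]))]
top tile [(0.56, array([ 0.4522, -0.2026, -0.0006]))]
top palette [(0.98, array([ 0.4844,  0.1681, -0.0027]))]
scene tray_grip [(0.91, array([ 0.4515, -0.024 ,  0.0387])), (0.25, array([ 0.7799,  0.0681, -0.0049]))]
scene wing [(0.5, array([ 0.6278, -0.0157,  0.1301]))]
scene jar_a [(0.82, array([ 0.6042, -0.2337, -0.0046])), (0.73, array([0.5876, 0.1217, 0.0011]))]
scene tile [(0.93, array([ 4.483e-01, -2.027e-01,  3.000e-04]))]
scene palette [(0.58, array([4.908e-01, 1.704e-01, 2.000e-04]))]
```

View pics/w5.png

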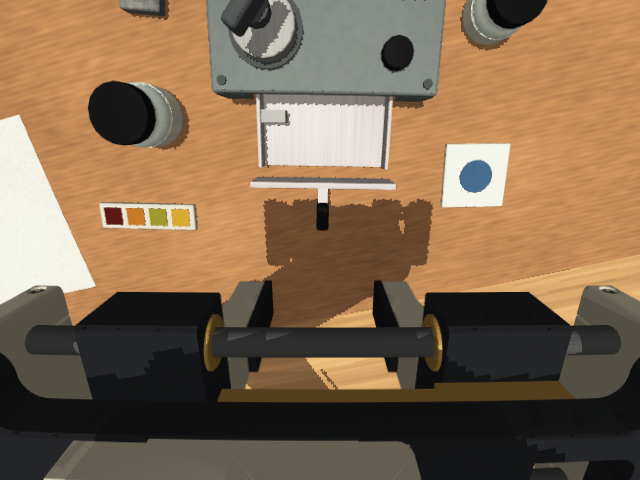

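The picture shows the tray fully out (grip at (322,215)), the wing raised and turned, and the neighbours in place. Handing in.

```bash
python3 -c "
from station import arm
print(arm.job_done())"
```

```text
the job is handed in; nothing more can be done
None
```

The wing screw is up and locked at its stop, and the tray is drawn out to its own stop. I handed the job in after about 32 s on the robot's clock.

- **Screw pull:** My first grip closed on the hub instead of the wing. I opened, moved up 8 mm and gripped the wing correctly before pulling. I pulled slowly until the thread's roof showed at about 19 mm of lift, with a highest pull of about 15 N, then eased down about 1.5 mm.
- **Screw turn:** I turned it anticlockwise in one grip to its stop, raising the grip with the thread. The stop torque was about 0.2 N m. After I let go it stayed up: the wing top was 20.5 mm higher than at rest, and its angle came out at about 2.5 rad.
- **Tray:** I drew it out about 79.7 mm by the arm's reading. It stopped moving while the pull rose to about 6 N, so it was at its stop. Off the pull line the force on the tool reached about 9 N, mostly vertical, and I corrected for it on the way.

**Last checks:**
- The wing is still raised and the gripper is clear, with no contact force.
- The jars, tile and palette are within a few mm of where they started; the brush and stone I checked only by eye in the pictures.
- The networks' tray-grip reports disagreed at the end. The wrist and scene cameras put it where the arm left it, to within about 5 mm. The top camera reported other things for it, which I took as false because the wrist picture shows the tray fully out.

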